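# Pack the repair parts and snap the box shut

### The arm

A 7-joint arm with a two-finger parallel gripper is mounted at the origin on the work surface. World frame = base frame: x ahead of the robot, y to its left, z up, the work surface at z = 0. Lengths are in m, angles in rad, forces in N, time in s.
With the tool pointing down it reaches from about 0.35 to 0.9 m from the base axis. Payload 8.1 kg.
Tool frame: the origin (TCP) lies midway between the tips of the shut fingers; the grasp point (between the pads) lies arm.grasp_offset behind it (arm.grasp_offset is the distance from the TCP to the grasp point, in m); z points along the fingers, y is the line along which they close (so a half turn about z gives the same grasp; the last joint's range is limited). The gripper opens to 92 mm and grips with 3 to 60 N. Pads are 19 mm wide; open, the fingers measure 130 mm over their backs; the gripper's body (75 mm by 190 mm) begins 47 mm behind the grasp point.
Start: joints at [1.019, 0.434, 0.025, 1.573, -0.012, 1.134, -0.075], TCP at [0.271, -0.563, 0.227] pointing down, gripper open.
Joint ranges: [-2.62, 2.62], [-0.44, 2.09], [-1.27, 1.32], [0.08, 2.57], [-1.32, 4.46], [0.12, 2], [-2.74, 2.74]. Speed limits (rad/s): [2.22, 2.22, 3.01, 3.01, 3.14, 3.14, 3.14].

### API

Orientations are given as a rotation vector (axis times angle).
In Python, from cell import observe, imaging, arm gives the robot as it stands.
- The arm moves only by the tool apply_moves, never from a script. Its argument "commands" is a list of rows, each a list of 5 numbers: the opening in per cent of the stroke, from 0 (shut) to 100 (fully open), then the shift along the world's x, y, z in units of 0.06 m (1.0 is 0.06 m), then the turn about the world's z in units of 0.5 rad (1.0 is 0.5 rad). A call has 1 to 12 rows; each row shifts and turns the commanded pose from where the row before left it; what a row does not reach is not made up. A row lasts 1/8 s, in which the tool goes at most 62.5 mm and 10.7 degrees, less where a joint would pass 70% of its speed; a pose out of reach is approached as far as the arm can. A call with a number of a shift or a turn outside -1 to 1 is refused whole. A call with a gripper value outside its range is refused whole. The fingers move at their own pace and stop on an object; "newtons" is the grip in N (left out, the last holds). Time passes only in rows, so rows that do not move let the fingers close. It gives the time, the measured TCP pose, the force, the opening and the grip force at its end, in the units of the state.
- observe(): the state, without advancing time (a new reading comes with each control period).
- imaging.get_image(name): name is "scene" or "top" or "wrist"; returns (picture, depth): 384x512x3 uint8, red, green, blue; 384x512 float32, m along the optical axis (not along the pixel's ray), 0 where there is no reading.
- imaging.camera_params(name): a dict with "camera_matrix" (3x3 intrinsics, pixels), "dist" ([k1, k2, p1, p2, k3] as OpenCV has them; the pictures are not rectified), "origin" and "rotation" of the camera in the world; the wrist camera has in their place "tool_from_camera" (4x4, takes a point from camera to tool coordinates, whose origin is the TCP and whose axes are the flange's). Camera axes: x right, y up, looking along -z (the intrinsics and any distortion apply to the point x, -y, -z); pixel columns grow to the right and rows downward; lengths in m; the calibration is good to about 2 mm. A picture is of the moment at which its call begins: read the wrist's pose just before it. camera_params takes no time and is no camera call.
- arm.sign_off(): hands the job in; it is judged then, once.
The state is a dict: "clock": time; "joints": joint angles; "dq": joint speeds; "joint_efforts": joint torques, N m; "position": TCP position; "ee_rot": TCP orientation; "force": force on the tool from outside, world axes, zero at the start; "ft_torque": the same for the moment, N m; "width": opening from 0.0 (shut) to 1.0 (fully open); "gripper_force": force on a finger pad.
Only numpy, scipy, OpenCV 4.12 (cv2) and the standard library are available. Lean on these libraries where they do the work, as an engineer would, in place of code of your own. Each camera call takes 0.05 s, during which the arm holds its last target. There are 200 camera calls.

### The job

Carry the sorting tray with its three loose repair parts to the grey parts box and tip it so that all three slide into the box, then set the empty tray back down upright on the bench and let go of it. Then put the blue cover squarely on the box and press it down until both spring catches snap over its edges and it sits flush on the rim, and keep pressing it down firmly: finish while holding that push, without letting go. Leave the other things on the bench where they are.

Things in the scene. Friction and masses are not known exactly. Their poses are not given: they have to be found in the camera images.
- box: grey open-topped steel box fixed to the bench, 118 (x) by 88 (y) by 50 mm high, walls 4 mm, inside floor 4 mm up, clear between the catches; origin at the centre of its underside, z up; x is its long side, within 0.4 rad of the world's x. Parts can be poured in from its +x end; the cover goes on its rim, 50 mm up
- catch_left (a joint): spring catch at the middle of the box's +y side: an upright steel leaf with a brass nose, a bar 14 mm thick, 42 mm long along x, centred 50 mm from the box's centre and 61 mm up (top 68 mm; 86 mm gap between the two noses). Value: outward swing, rad, 0 at rest, about 0.06 while the cover's edge passes, 0 again once snapped over it
- catch_right (a joint): the same catch mirrored on the box's -y side, same values
- cover_grip (a point): point on the blue cover's black bar grip, which stands on the plate's middle: 16 mm thick along x, 44 mm long along y, 40 mm high. The point is on the bar's axis, 26 mm above the plate's upper face, 32 mm above the cover's underside, 14 mm below the bar's top; z up, x along the cover's long side
- tray_grip (a point): point on the tray's red upright grip, which stands behind its back wall: 24 mm along x, 14 mm thick along y, 78 mm high. The point is on the grip's axis, 56 mm above the tray's underside, 67 mm behind the tray's centre; x points from the mouth to the grip, z up
- tray_mouth (a point): middle of the tray's front edge, on the upper face of its floor, 122 mm along -x from the grip point and 53 mm below it; same axes as tray_grip
- nut_mid (a point): brass thumb nut lying in the tray, 21 mm across, 14 mm high; point at its centre
- focusknob_mid (a point): black focus knob lying in the tray, 23 mm across, 16 mm high; point at its centre
- dovetail_mid (a point): steel dovetail block lying in the tray, 22 by 18 by 12 mm; point at its centre
- tray: smooth green-enamelled sorting tray, 0.2 kg, on the bench, its mouth roughly towards the robot: floor 110 (x) by 64 (y) by 3 mm, walls 3 mm thick up to 17 mm at the sides and back, none at the front (-x), the mouth. Origin at the centre of the floor's underside, axes as tray_grip. Parts in it slide when it is tipped more than about 20 degrees
- cover: blue cover, 0.2 kg, flat on the bench: a plate 118 (x) by 92 (y) by 6 mm, the same turned half round; origin under its centre. Put on level, x along the box's x, it meets the noses when its underside is about 66 mm up; the push rises to 10 to 16 N, drops suddenly to none (the catches pull it down), and it comes to rest on the rim, underside 50 mm up, below the noses
- mountring: bystander: black camera mount ring, 66 mm across, 12 mm high, lying flat; origin under its centre
- filter: bystander: frosted white filter disc, 44 mm across, 6 mm high; origin under its centre
- mirrorarm: bystander: chrome mirror arm, a bar lying flat, 110 mm long along its y, 12 mm high; origin under its middle
- drawtube: bystander: brass draw tube standing upright, 32 mm across, 85 mm high; origin under its centre
Not all that is in view belongs to the job. Several things look just like the box: the one meant starts nearest to the robot's base. Of the things that look like the cover, the smaller one is meant.

How it is judged:
By the outcome, as a careful person would: the job done as asked, in the order asked, and still so for the second after the job is handed in, while the arm keeps its last pose, push and grip.
It also fails if it takes over 72 s, if anything falls off the work surface, if the arm or the gripper's body presses on something with over 40 N, if the wrist force passes 120 N, or if a joint passes its speed limit or range.

## Working session

There is one attempt and no reset: what is moved stays moved. The work goes in short steps, Python scripts to look and compute and a tool call to move; the robot and the scene stay as the last step left them, time stands still between calls to the robot, and variables do not carry over. Pictures are saved under pics/ and viewed, at most 10 in all, crops included, and the job is handed in when it is done.

Besides the shell and the picture viewer there is one more tool, called after "Call:" as name([rows], argument=value, ...), one row to a line, values as JSON. apply_moves: Moves the arm, as the interface text tells. Its arguments: {"type":"object","properties":{"commands":{"type":"array"},"newtons":{"type":"number"}},"required":["commands"]}

```bash
mkdir -p pics; cat > h.py <<'E'
import numpy as np, cv2, json
from scipy.spatial.transform import Rotation as R
from cell import observe, imaging, arm
def cam(n):
    p=imaging.camera_params(n); s=observe()
    K=np.array(p["camera_matrix"]); d=np.array(p["dist"])
    if n=="wrist":
        T=np.array(p["tool_from_camera"]); Rt=R.from_rotvec(s["ee_rot"]).as_matrix()
        return K,d,Rt@T[:3,3]+np.array(s["position"]),Rt@T[:3,:3]
    Q=np.array(p["rotation"])
    return K,d,np.array(p["origin"]),(Q if Q.shape==(3,3) else R.from_rotvec(Q).as_matrix())
def shot(n,save=None):
    c=cam(n); im,dp=imaging.get_image(n)
    if save: cv2.imwrite(f"pics/{save}.png",im[:,:,::-1]); np.savez(f"pics/{save}.npz",im=im,dp=dp,K=c[0],d=c[1],o=c[2],R=c[3])
    return im,dp,c
def rays(px,c):
    K,d,o,Q=c
    u=cv2.undistortPoints(np.array(px,float).reshape(-1,1,2),K,d)[:,0]
    return np.c_[u[:,0],-u[:,1],-np.ones(len(u))]@Q.T
def onplane(px,c,z):
    v=rays(px,c); return c[2]+v*((z-c[2][2])/v[:,2])[:,None]
def bydepth(px,c,dp):
    px=np.array(px); return c[2]+rays(px,c)*dp[px[:,1].astype(int),px[:,0].astype(int)][:,None]
def cloud(c,dp):
    h,w=dp.shape; g=np.stack(np.meshgrid(np.arange(w),np.arange(h)),-1).reshape(-1,2)
    P=c[2]+rays(g,c)*dp.reshape(-1)[:,None]; return P.reshape(h,w,3)
def load(s):
    f=np.load(f"pics/{s}.npz"); return f["im"],f["dp"],(f["K"],f["d"],f["o"],f["R"])
E
python3 - <<'E'
from h import *
s=observe(); print(s, arm.grasp_offset)
for n in("scene","top"):
    im,dp,c=shot(n,n+"0"); print(n,c[2],c[3][:,2],dp.min(),dp.max())
a=cv2.imread("pics/top0.png");cv2.imwrite("pics/top0b.png",cv2.resize(a,(800,600)))
E
```

```text
{'clock': 0.0, 'joints': array([ 1.01941297,  0.43522119,  0.02497643,  1.57411606, -0.01159718,
        1.13399745, -0.07508844]), 'dq': array([-0.0005665 ,  0.00040535, -0.00114125, -0.00170833,  0.00279273,
       -0.00202831, -0.0007717 ]), 'joint_efforts': array([ 3.93004711e-06, -6.67861533e+01,  9.84403342e-01, -3.14463544e+01,
       -6.08418253e-02,  4.29270440e-02,  1.39097669e-04]), 'position': array([ 0.27088644, -0.56266537,  0.2259388 ]), 'ee_rot': array([-3.06137367e+00, -6.98616190e-01,  7.83074688e-04]), 'force': array([ 0.83177687,  0.1715247 , -0.68685063]), 'ft_torque': array([-0.00495497, -0.00960994, -0.01956252]), 'gripper_force': 0.0, 'width': 0.9981524531143652} 0.0188
scene [ 1.1487964  -0.44036284  0.70223585] [ 0.59216722 -0.4949462   0.63589798] 0.0 3.9995587
top [0.38269046 0.07352614 1.07260608] [-0.1327926  -0.00291515  0.99113956] 0.0 1.988799
```

View pics/top0b.png

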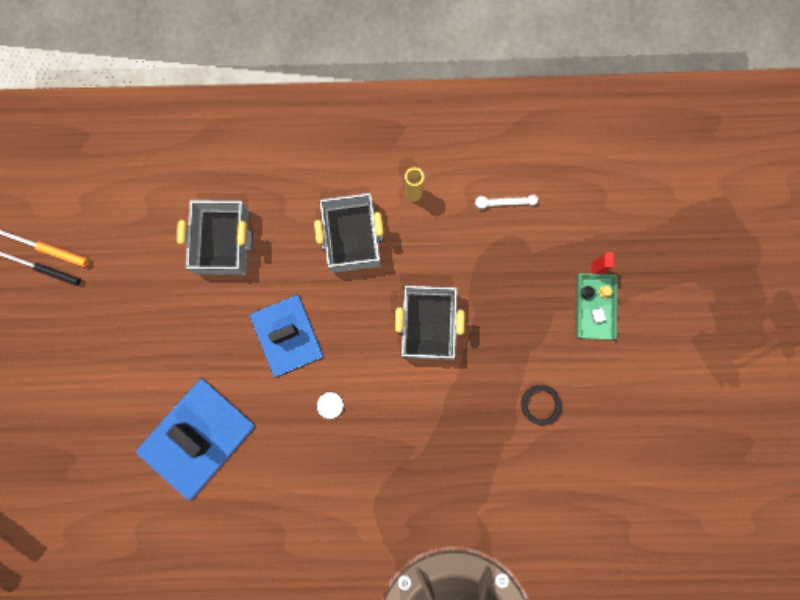

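View pics/scene0.png

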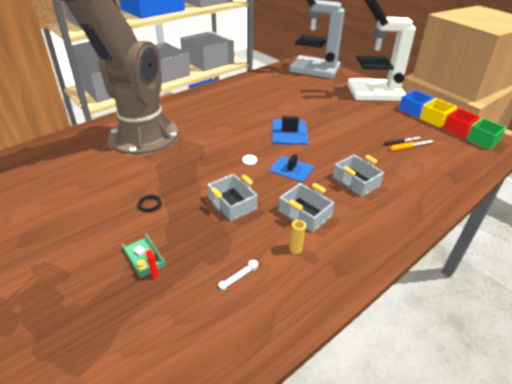

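The top view (800x600) shows three grey boxes at (430,323), (350,232) and (218,237). The base is at about (455,590), so the one at (430,323) is nearest and is the box. There are two blue covers at (287,335) and (195,440), and the first is smaller. The tray is at (597,307) with its red grip at (603,263). I'll measure these and confirm in one crop.

```bash
python3 - <<'E'
from h import *
im,dp,c=load("top0"); P=cloud(c,dp); hsv=cv2.cvtColor(im,cv2.COLOR_RGB2HSV); H,S,V=[hsv[...,i].astype(int) for i in range(3)]
def blobs(m,name,mn=40,z=None):
    n,l,st,ce=cv2.connectedComponentsWithStats(m.astype(np.uint8))
    for i in range(1,n):
        if st[i,4]<mn: continue
        ys,xs=np.where(l==i); q=P[ys,xs]; q=q[(dp[ys,xs]>0)]
        if len(q)<20: continue
        zz=np.median(q[:,2]) if z is None else z
        W=onplane(np.c_[xs,ys],c,zz)[:,:2]
        r=cv2.minAreaRect((W*1000).astype(np.float32))
        print(name,"px",(ce[i]*800/512).round(),"n",st[i,4],"z %.3f"%np.median(q[:,2]),"rect",np.round(r[0],1),np.round(r[1],1),round(r[2],1))
blobs((abs(H-108)<12)&(S>150)&(V>80)&(P[...,2]<0.03),"blue",z=0.006)
blobs((H>70)&(H<90)&(S>60)&(V>60),"green")
blobs(((H<6)|(H>174))&(S>200)&(V>140),"red",10,z=0.078)
blobs((H>20)&(H<32)&(S>120)&(V>120),"yellow",15)
# box rims: points height 0.045-.056 & grey
blobs((P[...,2]>0.044)&(P[...,2]<0.056)&(S<70)&(dp>0),"rim",40,z=0.05)
blobs((P[...,2]>0.03)&(P[...,2]<0.06)&(V<70)&(dp>0),"bar",20)
a=cv2.resize(im[:,:,::-1][130:330,80:410],None,fx=2.4,fy=2.4,interpolation=cv2.INTER_CUBIC);cv2.imwrite("pics/crop1.png",a)
E
```

```text
blue px [286. 335.] n 1284 z 0.007 rect [484.7 270.7] [116.8  90. ] 21.5
blue px [196. 438.] n 2517 z 0.009 rect [314.8 423.1] [123.1 159.9] 48.1
green px [596. 307.] n 746 z 0.005 rect [ 522.4 -266. ] [ 62.1 110.8] 86.0
red px [598. 264.] n 50 z 0.044 rect [ 580.8 -249.9] [17.7 21.4] 86.3
yellow px [379. 224.] n 24 z 0.067 rect [660.8 103.1] [ 7.8 37.3] 84.6
yellow px [181. 231.] n 34 z 0.067 rect [655.9 433.9] [37.3  7.8] 1.2
yellow px [319. 232.] n 32 z 0.068 rect [649.9 204.3] [10.4 37.3] 89.6
yellow px [242. 233.] n 21 z 0.068 rect [650.5 333.8] [ 8.  37.4] 84.9
yellow px [ 59. 253.] n 83 z 0.016 rect [635.9 661.1] [85.6  7. ] 68.4
yellow px [606. 291.] n 33 z 0.017 rect [ 544.9 -280.1] [18.6 13.6] 88.6
yellow px [399. 319.] n 40 z 0.067 rect [500.6  75.7] [10.2 35.9] 88.6
yellow px [460. 322.] n 36 z 0.066 rect [493.2 -23.3] [10.2 35.9] 87.8
rim px [348. 229.] n 251 z 0.050 rect [656.1 155.9] [119.2  87.8] 6.2
rim px [211. 234.] n 270 z 0.049 rect [653.5 382.4] [ 90.3 118.8] 87.6
rim px [429. 321.] n 252 z 0.051 rect [497.3  25.6] [ 87.9 118.3] 86.1
rim px [282. 333.] n 90 z 0.047 rect [484.  269.4] [15.  41.7] 20.7
bar px [286. 335.] n 32 z 0.042 rect [479.5 265.8] [13.7 42.7] 36.8
bar px [195. 438.] n 84 z 0.045 rect [318.5 412. ] [57.8 21.3] 30.1
```

View pics/crop1.png

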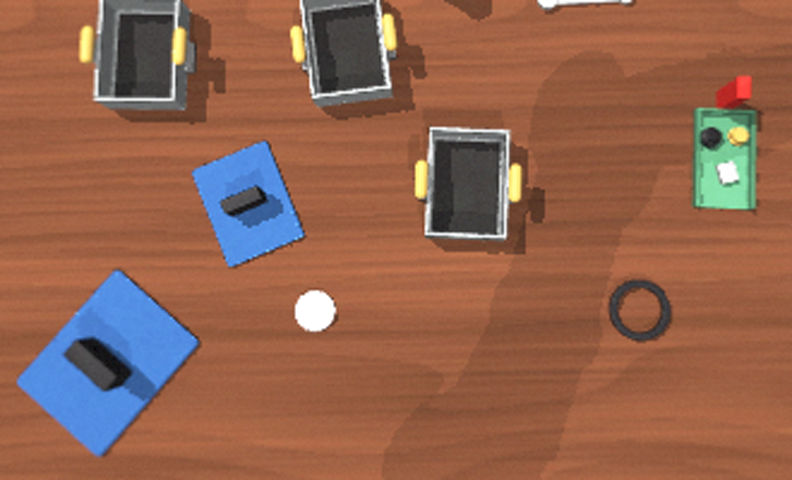

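Confirmed: the nearest box is at about (0.497, 0.026) with yaw about -4°. The small cover (117x90 mm) is at (0.485, 0.271) with yaw 21.5°. The tray's yaw is about -4° and its grip is near (0.589, -0.271). I'll go above the grip and look from there.

Call:
apply_moves([
  [100,0.4,0.4,0,-0.104],
  [100,0.55,0.5,0,-0.104],
  [100,0.55,0.5,0,-0.104],
  [100,0.55,0.5,0,-0.104],
  [100,0.55,0.5,0,-0.104],
  [100,0.55,0.5,0,-0.104],
  [100,0.55,0.5,0,-0.104],
  [100,0.55,0.5,0,-0.104],
  [100,0.55,0.5,0,-0.104],
  [100,0.5,0.47,0,-0.1],
  [100,0,0,0,0],
  [100,0,0,0,0],
])

```text
clock: 1.6
position: [0.5885, -0.2714, 0.2263]
ee_rot: [3.139, -0.108, -0.002]
force: [-1.0, -0.7, 0.4]
width: 1.002
gripper_force: 0.0
```

```bash
cat > red.py <<'E'
from h import *
import sys
s=observe(); print(s["position"],s["ee_rot"],s["clock"])
Rm=R.from_rotvec(s["ee_rot"]).as_matrix(); print("tool y deg",np.degrees(np.arctan2(Rm[1,1],Rm[0,1])),"tool z",Rm[:,2])
im,dp,c=shot("wrist",sys.argv[1]); print("cam",c[2],c[3][:,2])
P=cloud(c,dp); hsv=cv2.cvtColor(im,cv2.COLOR_RGB2HSV); H,S,V=[hsv[...,i].astype(int) for i in range(3)]
m=((H<6)|(H>174))&(S>200)&(V>70)&(dp>0)
q=P[m]; t=q[q[:,2]>q[:,2].max()-.006]
if len(t): print("red",m.sum(),q.min(0),q.max(0),"top rect",cv2.minAreaRect((t[:,:2]*1000).astype(np.float32)),t[:,2].mean())
g=(H>65)&(H<95)&(S>60)&(V>50)&(dp>0); q=P[g]
if len(q): print("green",cv2.minAreaRect((q[:,:2]*1000).astype(np.float32)),np.percentile(q[:,2],[2,50,98]))
E
python3 red.py w1
```

```text
[ 0.58852573 -0.27141553  0.22626975] [ 3.13930185e+00 -1.08457763e-01 -1.96120469e-03] 1.6
tool y deg -93.95736137057331 tool z [-1.26236881e-03 -3.73869451e-04 -9.99999133e-01]
cam [ 0.66969561 -0.27645617  0.38336262] [ 0.30323391 -0.02049208  0.95269579]
red 419 [ 0.57524673 -0.27464495 -0.00101868] [ 0.59964947 -0.26044375  0.07916345] top rect ((588.0099487304688, -266.9259033203125), (13.210872650146484, 22.013507843017578), 86.395263671875) 0.07727120431873104
green ((520.7896728515625, -262.1631164550781), (63.18872833251953, 109.71947479248047), 85.7766342163086) [0.00096138 0.00271182 0.01727822]
```

View pics/w1.png

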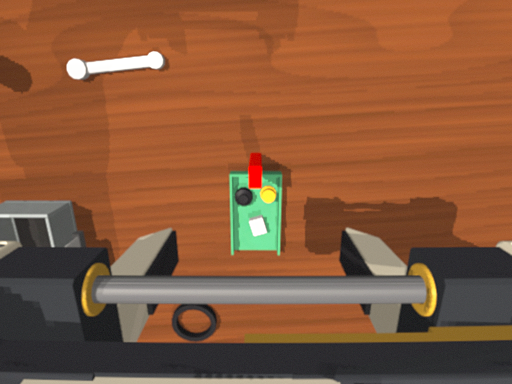

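The wrist view shows the red grip at (255,170), with the knob (244,196), nut (268,195) and block (258,226) in the tray. I'll go down, grip hard and lift.

Call:
apply_moves([
  [100,0,0.07,-0.5,0],
  [100,0,0,-0.7,0],
  [100,0,0,-0.7,0],
  [100,0,0,-0.7,0],
  [100,0,0,-0.4,0],
  [100,0,0,-0.15,0],
  [0,0,0,0,0],
  [0,0,0,0,0],
  [0,0,0,0,0],
  [0,0,0,0,0],
  [0,0,0,0,0],
  [0,0,0,0,0],
], newtons=60)

```text
clock: 3.15
position: [0.5892, -0.2667, 0.0378]
ee_rot: [3.14, -0.109, 0.0]
force: [0.3, -0.7, 0.2]
width: 0.397
gripper_force: 0.0
```

Call:
apply_moves([
  [0,0,0,0.05,0],
  [0,0,0,0.1,0],
  [0,0,0,0.15,0],
  [0,0,0,0.2,0],
  [0,0,0,0.2,0],
  [0,0,0,0.1,0],
  [0,0,0,0,0],
])

```text
clock: 4.03
position: [0.5895, -0.2669, 0.0864]
ee_rot: [3.139, -0.109, 0.001]
force: [-0.4, -0.1, -3.0]
width: 0.151
gripper_force: 60.0
```

```bash
python3 red.py w2; python3 -c "
from h import *
a=load('w2')[0][:,:,::-1]; b=shot('scene','s2')[0][:,:,::-1]
cv2.imwrite('pics/c2.png',np.hstack([cv2.resize(a[60:300,130:390],(400,370)),cv2.resize(b[200:320,90:220],(400,370))]))"
```

```text
[ 0.58945883 -0.26685333  0.08638731] [ 3.13934045e+00 -1.08878981e-01  1.48948365e-03] 4.025
tool y deg -93.97269493368586 tool z [ 9.35146176e-04 -3.96994201e-04 -9.99999484e-01]
cam [ 0.67028011 -0.27191217  0.24366081] [ 0.30113404 -0.02055049  0.95336035]
red 1962 [ 0.56283972 -0.27464632 -0.00161408] [ 0.60105082 -0.25386279  0.11633997] top rect ((593.9815063476562, -266.6671447753906), (13.761879920959473, 13.26678466796875), 86.77635955810547) 0.11437375657162241
green ((534.1163940429688, -263.5050354003906), (62.64577102661133, 95.01776885986328), 87.25215148925781) [0.03855364 0.03975845 0.12870323]
```

View pics/c2.png

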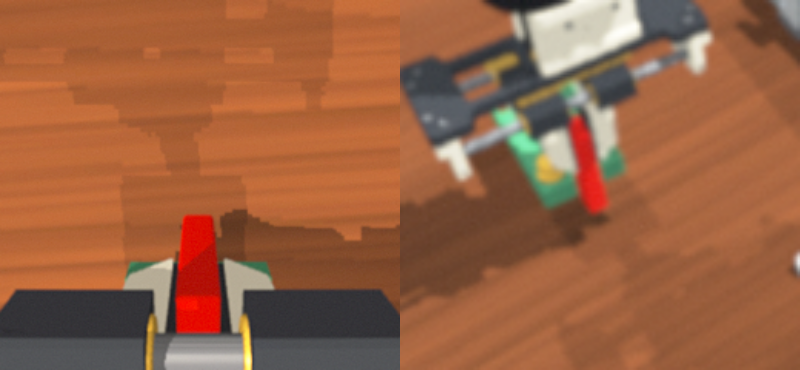

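The fingers closed slowly, so the grip took hold about 12 mm too high. The tray is level and the parts are in it. I'll set it back down and regrip lower.

Call:
apply_moves([
  [0,0,0,-0.2,0],
  [0,0,0,-0.2,0],
  [0,0,0,-0.13,0],
  [0,0,0,-0.05,0],
  [30,0,0,0,0],
  [30,0,0,0,0],
  [30,0,0,-0.1,0],
  [30,0,0,-0.13,0],
  [0,0,0,0,0],
  [0,0,0,0,0],
  [0,0,0,0,0],
  [0,0,0,0,0],
])

```text
clock: 5.62
position: [0.5891, -0.2667, 0.0371]
ee_rot: [-3.14, 0.109, 0.0]
force: [-0.2, -0.1, -2.1]
width: 0.149
gripper_force: 60.0
```

Call:
apply_moves([
  [0,0,0,0.05,0],
  [0,0,0,0.1,0],
  [0,0,0,0.2,0],
  [0,0,0,0.3,0],
  [0,0,0,0.3,0],
  [0,0,0,0.3,0],
  [0,0,0,0.3,0],
  [0,0,0,0.3,0],
  [0,0,0,0.2,0],
  [0,0,0,0.1,0],
  [0,0,0,0,0],
])

```text
clock: 7.0
position: [0.5892, -0.2667, 0.1663]
ee_rot: [3.14, -0.109, 0.0]
force: [0.6, -0.3, -2.7]
width: 0.147
gripper_force: 60.0
```

```bash
python3 red.py w3
```

```text
[ 0.58920048 -0.26671605  0.16626307] [ 3.13962482e+00 -1.08719843e-01  2.25253427e-04] 7.0
tool y deg -93.9665252913618 tool z [ 1.40342564e-04 -9.09112210e-05 -9.99999986e-01]
cam [ 0.6701479  -0.27181451  0.32346958] [ 0.30189393 -0.02080985  0.95311437]
red 2023 [ 0.57647973 -0.27370943  0.13037109] [ 0.60067308 -0.25892955  0.20810703] top rect ((588.3721923828125, -266.2991638183594), (13.647797584533691, 24.33147621154785), 86.8455810546875) 0.20579909739438038
green ((539.7511596679688, -262.44317626953125), (32.6749153137207, 86.30951690673828), 86.506591796875) [0.13046544 0.13157166 0.21159331]
```

Call:
apply_moves([
  [0,0,0.15,0,0],
  [0,-0.03,0.3,0,0],
  [0,-0.05,0.4,0,0],
  [0,-0.05,0.5,0,0],
  [0,-0.05,0.6,0,0],
  [0,-0.05,0.6,0,0],
  [0,-0.05,0.6,0,0],
  [0,-0.05,0.6,0,0],
  [0,-0.04,0.5,0,0],
  [0,-0.03,0.35,-0.1,0],
  [0,0,0.2,-0.1,0],
  [0,0,0,-0.05,0],
])

```text
clock: 8.55
position: [0.5647, 0.0225, 0.1507]
ee_rot: [-3.14, 0.106, 0.001]
force: [0.5, -0.8, -3.0]
width: 0.148
gripper_force: 60.0
```

Call:
apply_moves([
  [0,0,0,0,0],
  [0,0,0,0,0],
], newtons=20)

```text
clock: 8.8
position: [0.5653, 0.0201, 0.1512]
ee_rot: [3.139, -0.111, 0.0]
force: [0.3, 0.1, -2.5]
width: 0.152
gripper_force: 20.0
```

```bash
python3 red.py w4;  python3 -c "
from h import *
b=shot('scene','s4')[0][:,:,::-1]; t=shot('top','t4')[0][:,:,::-1]
cv2.imwrite('pics/c4.png',np.hstack([cv2.resize(t[150:270,220:350],(400,370)),cv2.resize(b[130:250,170:300],(400,370))]))"
```

```text
[0.56529812 0.02013058 0.15124169] [ 3.13915363e+00 -1.11305787e-01  2.14638245e-04] 8.8
tool y deg -94.06140328907026 tool z [ 1.20052846e-04 -4.70884219e-04 -9.99999882e-01]
cam [0.64623922 0.01495598 0.30844887] [ 0.30187825 -0.0209467   0.95311634]
red 2028 [0.55190434 0.01316778 0.11516543] [0.57679821 0.02802243 0.19296563] top rect ((564.1654663085938, 20.7813777923584), (13.660833358764648, 24.6090145111084), 85.72916412353516) 0.190763065913346
green ((515.318603515625, 38.68605422973633), (87.6469497680664, 53.9655876159668), 1.834565281867981) [0.11541097 0.11659178 0.1968695 ]
```

View pics/c4.png

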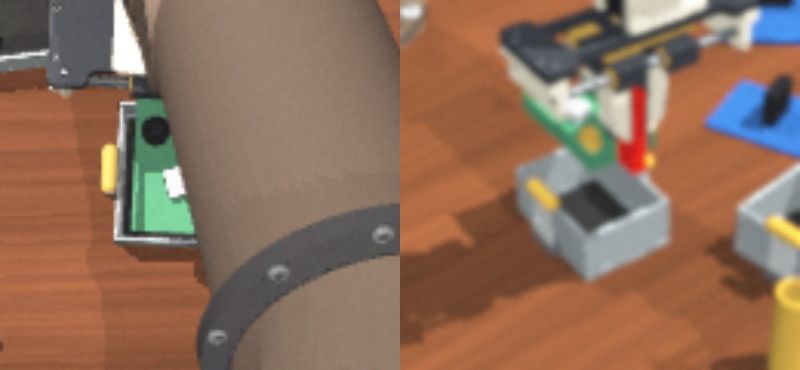

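The tray sits level over the box, mouth inside, with all parts aboard. I'll loosen the grip in steps so it swings mouth-down.

Call:
apply_moves([
  [0,0,0,0,0],
  [0,0,0,0,0],
], newtons=12)

```text
clock: 9.2
position: [0.5652, 0.0212, 0.1512]
ee_rot: [-3.14, 0.109, -0.0]
force: [-0.1, -0.4, -2.5]
width: 0.151
gripper_force: 12.0
```

Call:
apply_moves([
  [0,0,0,0,0],
  [0,0,0,0,0],
], newtons=8)

```text
clock: 9.45
position: [0.5651, 0.0213, 0.1511]
ee_rot: [3.14, -0.109, -0.0]
force: [-0.7, -0.1, -3.1]
width: 0.152
gripper_force: 8.0
```

```bash
cat > tilt.py <<'E'
from h import *
import sys
s=observe(); print(s["clock"],s["position"],s["force"],s["gripper_force"],s["width"])
im,dp,c=shot("wrist",sys.argv[1]); P=cloud(c,dp); hsv=cv2.cvtColor(im,cv2.COLOR_RGB2HSV); H,S,V=[hsv[...,i].astype(int) for i in range(3)]
m=((H<6)|(H>174))&(S>200)&(V>60)&(dp>0)&(P[...,2]>.03)
x0,y0=0,0; q=P[m]; u=q@np.array([.9976,-.07,0]); z=q[:,2]
# back face (largest x at each height)
b=[(h,np.percentile(u[abs(z-h)<.003],90)) for h in np.arange(z.min()+.004,z.max()-.004,.005) if (abs(z-h)<.003).sum()>8]
b=np.array(b); k=np.polyfit(b[:,0],b[:,1],1)[0]
print("z",z.min(),z.max(),"tilt deg",np.degrees(np.arctan(-k)), np.round(b[[0,-1]],3).tolist())
E
python3 tilt.py w5
```

```text
9.45 [0.56514267 0.02130072 0.15113628] [-0.67705372 -0.07022353 -3.13095214] 7.99986407160759 0.15215868338746635
z 0.12042077877008131 0.18952023364944448 tilt deg 19.171504322629467 [[0.124, 0.59], [0.184, 0.569]]
```

Call:
apply_moves([
  [0,0,0,0,0],
  [0,0,0,0,0],
  [0,0,0,0,0],
  [0,0,0,0,0],
], newtons=7)

```text
clock: 10.0
position: [0.5652, 0.0213, 0.1512]
ee_rot: [-3.14, 0.109, -0.0]
force: [-0.5, -0.0, -1.8]
width: 0.155
gripper_force: 7.0
```

```bash
python3 tilt.py w6
```

```text
10.0 [0.5651761  0.02129115 0.15119797] [-0.50105617 -0.02752692 -1.78622174] 6.999971866607666 0.15480777737840737
z 0.12468713712551385 0.18735583917928003 tilt deg 30.337053064522326 [[0.129, 0.6], [0.179, 0.571]]
```

Call:
apply_moves([
  [0,0,0,0,0],
  [0,0,0,0,0],
  [0,0,0,0,0],
  [0,0,0,0,0],
  [0,0,0,0,0],
  [0,0,0,0,0],
], newtons=5)

```text
clock: 10.8
position: [0.5652, 0.0213, 0.1512]
ee_rot: [3.14, -0.109, -0.0]
force: [0.1, -0.5, -1.1]
width: 0.151
gripper_force: 5.0
```

```bash
python3 tilt.py w7;  python3 -c "
from h import *
b=shot('scene','s7')[0][:,:,::-1]; t=shot('top','t7')[0][:,:,::-1]
cv2.imwrite('pics/c7.png',np.hstack([cv2.resize(t[150:270,220:350],(400,370)),cv2.resize(b[130:250,170:300],(400,370))]))"
```

```text
10.8 [0.56515553 0.02125882 0.15116098] [ 0.07881656 -0.54459938 -1.06953019] 4.999965280294418 0.15144948863040783
z 0.12484006540654924 0.18727545904734366 tilt deg 30.44636476509123 [[0.129, 0.6], [0.179, 0.571]]
```

View pics/c7.png

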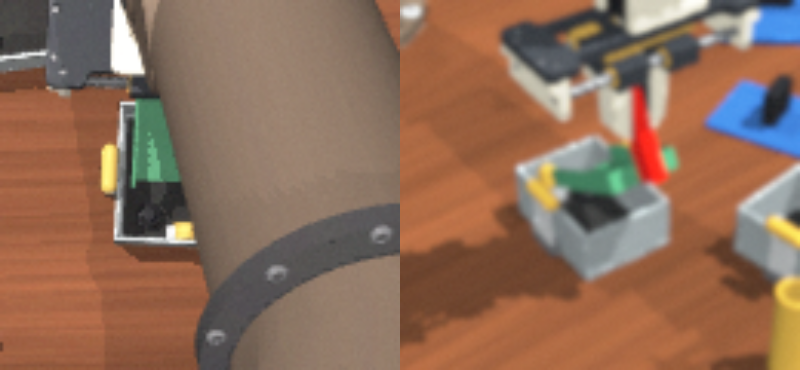

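The knob, block and nut lie in the box and the tray is empty at 30° tilt. I'll grip hard, carry the tray back and right it by letting its mouth touch the bench while I arc the grip down.

Call:
apply_moves([
  [0,0,0,0,0],
  [0,0,0,0.2,0],
  [0,0,0,0.4,0],
  [0,0,0,0.4,0],
  [0,0,-0.3,0,0],
  [0,0,-0.6,0,0],
  [0,-0.05,-0.7,0,0],
  [0,-0.08,-0.8,0,0],
  [0,-0.08,-0.8,0,0],
  [0,-0.08,-0.7,0,0],
  [0,-0.04,-0.6,0,0],
  [0,0,-0.3,0,0],
], newtons=60)

```text
clock: 12.45
position: [0.5436, -0.2703, 0.2103]
ee_rot: [3.139, -0.115, -0.003]
force: [0.5, 0.4, -2.0]
width: 0.147
gripper_force: 60.0
```

```bash
python3 tilt.py w8; python3 - <<'E'
from h import *
im,dp,c=shot('top','t8'); P=cloud(c,dp)
cv2.imwrite('pics/c8.png',cv2.resize(im[:,:,::-1][170:250,235:330],(760,640)))
a=np.radians(-4.1); d=P[...,:2]-[.497,.026]; bx=d@[np.cos(a),np.sin(a)]; by=d@[-np.sin(a),np.cos(a)]
m=(abs(bx)<.048)&(abs(by)<.034)&(P[...,2]>.012)&(dp>0)
n,l,st,ce=cv2.connectedComponentsWithStats(m.astype(np.uint8))
for i in range(1,n):
    if st[i,4]>5: print(ce[i],st[i,4],"bx,by",bx[l==i].mean().round(3),by[l==i].mean().round(3),P[l==i][:,2].max().round(3),im[l==i].mean(0).astype(int))
# table parts check
E
```

```text
12.45 [ 0.5435838  -0.27031464  0.21029345] [ 0.47772874  0.37702812 -1.96920375] 59.999756813049316 0.14701830254152543
z 0.18386745758726805 0.24652280663260773 tilt deg 30.465899086920334 [[0.188, 0.599], [0.238, 0.57]]
[267.59259259 219.25925926] 54 bx,by -0.033 0.015 0.024 [51 49 51]
[278.62962963 223.03703704] 27 bx,by -0.044 -0.013 0.049 [234 213 139]
```

View pics/c8.png

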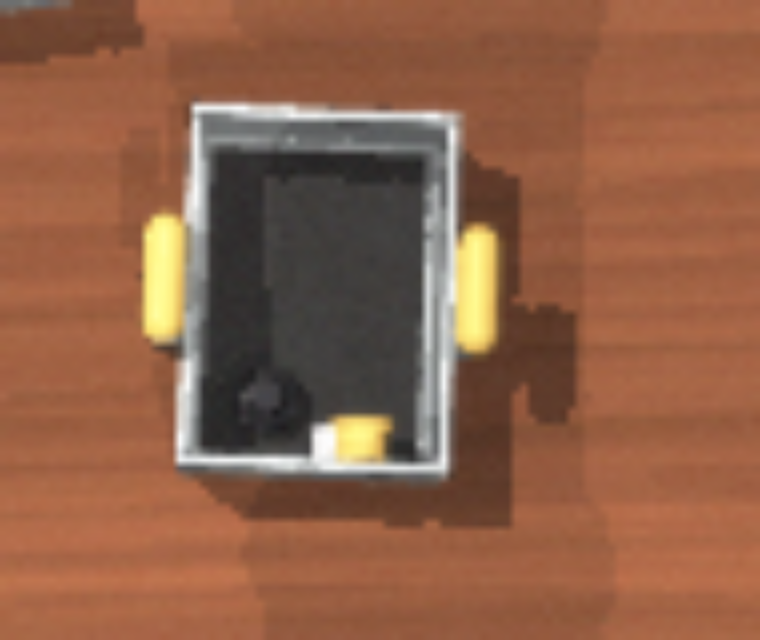

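All three parts are inside the box: the knob at crop (262,395), and the block (325,440) and nut (362,438) against the -x wall. I'll check the nut's height stays below the rim and right the tray. Pivot z now is 0.229.

```bash
python3 - <<'E'
from h import *
im,dp,c=load('t8'); P=cloud(c,dp)
hsv=cv2.cvtColor(im,cv2.COLOR_RGB2HSV).astype(int)
a=np.radians(-4.1); d=P[...,:2]-[.497,.026]; bx=d@[np.cos(a),np.sin(a)]; by=d@[-np.sin(a),np.cos(a)]
r0,r1,c0,c1=220,229,272,287
for nm,A in (("z",P[...,2]*1000),("bx",bx*1000)):
    print(nm);print(A[r0:r1,c0:c1].round().astype(int))
E
```

```text
z
[[   5    2    5    5    5    4    6    8    6    1    6    4    6    6
     4]
 [   8 1073    9    4    7    8    7    6    7    8    7    4    4    5
     8]
 [   6    5    7    8   39   45   48   42   46   45   44   45    3    0
     3]
 [   5    8   28   28   43   42   48   49   44   45   44   45    6    3
     6]
 [   3    4   27   25   26   39   45   44   44   42   45    8    4    8
     7]
 [   6    9   28   26   29   45   44   43   44   41   43    7    7    5
     6]
 [   5    5   26   28   28   43   40   44   46   44   40    5    6    8
     7]
 [  49   50   51   51   48   51   49   45   46   42   40    5    5    8
     6]
 [  48   52   51   48   49   48   49   49   52   52   53   51   54   51
    53]]
bx
[[ -34  -33  -34  -33  -33  -33  -33  -33  -33  -32  -33  -32  -32  -32
   -32]
 [ -37 -117  -37  -36  -36  -36  -36  -36  -36  -36  -35  -35  -35  -35
   -35]
 [ -39  -39  -39  -39  -41  -41  -42  -41  -41  -41  -41  -41  -38  -37
   -37]
 [ -42  -42  -43  -43  -44  -44  -44  -44  -44  -44  -43  -43  -40  -40
   -40]
 [ -44  -44  -46  -46  -45  -46  -47  -46  -46  -46  -46  -43  -43  -43
   -43]
 [ -47  -47  -48  -48  -48  -49  -49  -49  -49  -48  -48  -46  -46  -46
   -46]
 [ -50  -50  -51  -51  -51  -52  -51  -51  -51  -51  -51  -48  -48  -48
   -48]
 [ -55  -55  -55  -55  -55  -55  -54  -54  -54  -54  -53  -51  -51  -51
   -51]
 [ -58  -58  -58  -57  -57  -57  -57  -57  -57  -57  -57  -57  -57  -56
   -56]]
```

Call:
apply_moves([
  [0,0,0.05,-0.4,0],
  [0,0,0,-0.5,0],
  [0,0,0,-0.5,0],
  [0,0,0,-0.35,0],
  [0,0,0,-0.15,0],
  [0,0,0,0,0],
])

```text
clock: 13.3
position: [0.5455, -0.2626, 0.0969]
ee_rot: [-3.139, 0.107, 0.001]
force: [0.3, -0.1, -2.0]
width: 0.148
gripper_force: 60.0
```

Call:
apply_moves([
  [0,0,0,-0.1,0],
  [0,0,0,0,0],
  [0,0.12,-0.01,-0.09,0],
  [0,0.12,-0.01,-0.09,0],
  [0,0.1,-0.01,-0.11,0],
  [0,0.1,-0.01,-0.11,0],
  [0,0.08,0,-0.12,0],
  [0,0.08,-0.01,-0.12,0],
  [0,0.07,0,-0.13,0],
  [0,0.07,-0.01,-0.13,0],
  [0,0,0,0,0],
  [0,0,0,0,0],
], newtons=5)

```text
clock: 14.8
position: [0.5895, -0.2674, 0.037]
ee_rot: [3.14, -0.109, -0.001]
force: [0.3, 0.3, -1.4]
width: 0.154
gripper_force: 5.0
```

```bash
python3 tilt.py w9; python3 red.py w9b
```

```text
14.8 [ 0.58945531 -0.26741283  0.03697434] [ 0.28833784  0.32582213 -1.41397974] 4.999919459223747 0.15374284900904206
z 0.03001313356842547 0.07948131509403407 tilt deg 0.4367394396174728 [[0.034, 0.615], [0.074, 0.615]]
[ 0.589512   -0.26745043  0.03711596] [ 3.13956812e+00 -1.09086008e-01 -3.89023224e-04] 14.85
tool y deg -93.97994422243544 tool z [-2.52033417e-04 -1.21277226e-04 -9.99999961e-01]
cam [ 0.67052021 -0.27256332  0.19429066] [ 0.30226298 -0.02085154  0.95299649]
red 2089 [ 0.57475787 -0.27427587 -0.00153443] [ 0.59890837 -0.25928982  0.0797186 ] top rect ((586.5914306640625, -266.6734924316406), (13.67890453338623, 23.78853416442871), 85.5980224609375) 0.0775322201453621
green ((538.45703125, -260.3143310546875), (83.80875396728516, 33.8878059387207), 0.5477473735809326) [0.00153385 0.00269319 0.00410089]
```

Call:
apply_moves([
  [50,0,0,0,0],
  [50,0,0,0,0],
  [50,0,0,0,0],
  [50,0,0,0.3,0],
  [50,0,0,0.6,0],
  [50,0,0,0.8,0],
  [50,0,0,0.8,0],
  [50,0,0,0.5,0],
])

```text
clock: 15.9
position: [0.5905, -0.2677, 0.2215]
ee_rot: [3.138, -0.109, 0.006]
force: [0.1, 0.2, -0.1]
width: 0.499
gripper_force: 0.0
```

```bash
python3 red.py w10; python3 -c "
from h import *
print(observe()['joints'])"
```

```text
[ 0.59052063 -0.26771455  0.2214884 ] [ 3.13835712 -0.10893434  0.00632462] 15.9
tool y deg -93.97608838163357 tool z [ 0.00397921 -0.00147807 -0.99999099]
cam [ 0.67085991 -0.27260703  0.37901598] [ 0.29822934 -0.01953624  0.95429429]
red 434 [ 0.57473324 -0.27477902 -0.00119927] [ 0.59861047 -0.25700233  0.0790075 ] top rect ((587.002197265625, -267.1231994628906), (13.031353950500488, 22.656631469726562), 85.69792175292969) 0.0771661023316828
green ((519.0792236328125, -261.9953308105469), (63.579994201660156, 111.05864715576172), 85.89679718017578) [0.00096571 0.00256175 0.01707653]
[ 0.30067008  0.47063908  0.06434127  1.52031416 -0.03215618  1.14274088
 -1.26913346]
```

The tray stands upright and flat at its old place and is released. Now I'll go above the small cover.

Call:
apply_moves([
  [50,-0.15,0.4,0,0.336],
  [50,-0.15,0.7,0,0.336],
  [50,-0.15,0.8,0,0.336],
  [50,-0.15,0.8,0,0.336],
  [50,-0.15,0.8,0,0.336],
  [50,-0.15,0.8,0,0.336],
  [50,-0.15,0.8,0,0.336],
  [50,-0.15,0.8,0,0.336],
  [50,-0.15,0.8,0,0.336],
  [50,-0.15,0.8,0,0.336],
  [50,-0.14,0.8,0,0.336],
  [50,-0.14,0.65,0,0.336],
])

```text
clock: 17.45
position: [0.4826, 0.2716, 0.2184]
ee_rot: [1.759, 2.602, 0.002]
force: [-0.1, -0.0, -0.4]
width: 0.503
gripper_force: 0.0
```

Call:
apply_moves([
  [50,0,0,0,0],
  [50,0,0,0,0],
])

```text
clock: 17.7
position: [0.4834, 0.2688, 0.2176]
ee_rot: [1.769, 2.595, -0.0]
force: [-0.1, -1.3, 0.2]
width: 0.499
gripper_force: 0.0
```

```bash
cat > cov.py <<'E'
from h import *
import sys
s=observe(); print(s["clock"],s["position"],s["force"],s["joints"][6])
Rm=R.from_rotvec(s["ee_rot"]).as_matrix(); print("tool y deg",np.degrees(np.arctan2(Rm[1,1],Rm[0,1])))
im,dp,c=shot("wrist",sys.argv[1]); P=cloud(c,dp); hsv=cv2.cvtColor(im,cv2.COLOR_RGB2HSV); H,S,V=[hsv[...,i].astype(int) for i in range(3)]
m=(abs(H-108)<12)&(S>150)&(V>60)&(dp>0); z0=float(sys.argv[2])
n,l,st,ce=cv2.connectedComponentsWithStats(m.astype(np.uint8))
for i in range(1,n):
    if st[i,4]<800: continue
    q=P[l==i]; print("blue",ce[i],st[i,:5],cv2.minAreaRect((q[:,:2]*1000).astype(np.float32)),np.median(q[:,2]))
b=(V<90)&(S<90)&(abs(P[...,2]-(z0+.046))<.006)&(dp>0)
n,l,st,ce=cv2.connectedComponentsWithStats(b.astype(np.uint8))
for i in range(1,n):
    if st[i,4]>60: q=P[l==i]; print("bar top",ce[i],st[i,4],cv2.minAreaRect((q[:,:2]*1000).astype(np.float32)),np.median(q[:,2]))
E
python3 cov.py w11 0
```

```text
17.7 [0.48336334 0.26875696 0.21759827] [-0.07824446 -1.33094316  0.24165825] -0.4402304895389707
tool y deg 21.417331163280267
blue [176.78249048  23.71415624] [ 113    0  137   69 5517] ((354.0614318847656, 371.63543701171875), (143.47080993652344, 67.80733489990234), 20.858154296875) 0.007473381003189228
blue [260.75116713 158.93557423] [ 211  123  100   74 6426] ((483.79248046875, 273.22637939453125), (116.91740417480469, 90.10762786865234), 21.331209182739258) 0.005248533359014929
bar top [261.02390438 167.9063745 ] 502 ((483.600341796875, 273.6028137207031), (13.251721382141113, 42.38853454589844), 21.251022338867188) 0.04520230686240334
```

The small cover's grip is at (0.484, 0.273), yaw 21.3°. I'll go down and grip it.

Call:
apply_moves([
  [50,0,0.08,-0.5,0],
  [50,0,0,-0.8,0],
  [50,0,0,-0.8,0],
  [50,0,0,-0.7,0],
  [50,0,0,-0.4,0],
  [50,0,0,-0.15,0],
  [50,0,0,-0.05,0],
  [0,0,0,0,0],
  [0,0,0,0,0],
  [0,0,0,0,0],
  [0,0,0,0,0],
  [0,0,0,0,0],
], newtons=60)

```text
clock: 19.25
position: [0.4833, 0.2747, 0.0136]
ee_rot: [1.767, 2.597, 0.001]
force: [-0.2, -0.1, 5.2]
width: 0.174
gripper_force: 60.0
```

Call:
apply_moves([
  [0,0,0,0,0],
  [0,0,0,0.1,0],
  [0,0,0,0.4,0],
  [0,0,0,0.7,0],
  [0,0,0,0.7,0],
  [0,0,0,0.4,0],
  [0,0,0,0,0],
  [0,0,0,0,0],
])

```text
clock: 20.25
position: [0.4823, 0.2738, 0.1499]
ee_rot: [-1.767, -2.597, 0.003]
force: [-0.7, -0.4, -2.5]
width: 0.175
gripper_force: 60.0
```

```bash
python3 cov.py w12 0.136
```

```text
20.25 [0.4822908  0.27377455 0.1499038 ] [-0.65289152 -0.37756332 -2.54709317] -0.4960232017397763
tool y deg 21.535905444272487
blue [155.41284561  23.19835137] [  88    0  160   69 5823] ((359.44635009765625, 367.4822692871094), (137.22186279296875, 55.58127212524414), 21.002254486083984) 0.007468301375623265
blue [258.23372637 202.21565618] [  152   167   213    81 14333] ((473.98516845703125, 291.8132629394531), (117.45709228515625, 48.97724151611328), 21.50994110107422) 0.14142492813525298
bar top [258.37103175 256.25132275] 1512 ((477.5351867675781, 283.9170227050781), (19.85753631591797, 19.074260711669922), 21.10496711730957) 0.18126008379881198
bar top [258.28131868 310.85494505] 455 ((487.83197021484375, 257.0814514160156), (15.560951232910156, 9.648723602294922), 21.588191986083984) 0.1813347013278077
```

The cover is held level, offset about 1.5 mm along its own -y. I'll carry it past the box so the wrist camera can see the box itself.

Call:
apply_moves([
  [0,0.02,-0.3,0.2,-0.09],
  [0,0.02,-0.5,0.2,-0.09],
  [0,0.02,-0.65,0.2,-0.09],
  [0,0.02,-0.65,0.2,-0.09],
  [0,0.02,-0.65,0.2,-0.09],
  [0,0.02,-0.65,0.2,-0.09],
  [0,0.02,-0.65,0.2,-0.09],
  [0,0.01,-0.65,0.1,-0.09],
  [0,0,-0.5,0,-0.09],
  [0,0,-0.28,0,-0.084],
  [0,0,0,0,0],
  [0,0,0,0,0],
])

```text
clock: 21.8
position: [0.4919, -0.0529, 0.241]
ee_rot: [-2.296, -2.143, -0.001]
force: [-0.0, -0.3, -2.6]
width: 0.17
gripper_force: 60.0
```

```bash
cat > box.py <<'E'
from h import *
import sys
s=observe(); print(s["clock"],s["position"],s["force"])
Rm=R.from_rotvec(s["ee_rot"]).as_matrix(); print("tool y deg",np.degrees(np.arctan2(Rm[1,1],Rm[0,1])),"z",Rm[:,2])
im,dp,c=shot("wrist",sys.argv[1]); P=cloud(c,dp); hsv=cv2.cvtColor(im,cv2.COLOR_RGB2HSV); H,S,V=[hsv[...,i].astype(int) for i in range(3)]
near=(abs(P[...,0]-.497)<.09)&(abs(P[...,1]-.026)<.08)&(dp>0)
m=near&(abs(P[...,2]-.05)<.005)&(S<80)
q=onplane(np.argwhere(m)[:,::-1],c,.05); print("rim",m.sum(),cv2.minAreaRect((q[:,:2]*1000).astype(np.float32)))
y=near&(H>18)&(H<34)&(S>110)&(abs(P[...,2]-.066)<.006)
n,l,st,ce=cv2.connectedComponentsWithStats(y.astype(np.uint8))
for i in range(1,n):
    if st[i,4]>40: q=onplane(np.argwhere(l==i)[:,::-1],c,.068); print("nose",ce[i],st[i,4],cv2.minAreaRect((q[:,:2]*1000).astype(np.float32)),np.median(P[l==i][:,2]))
mm=near&(P[...,2]<.047)&(P[...,2]>.012)&(abs(P[...,0]-.497)<.05)&(abs(P[...,1]-.026)<.035); print("parts zmax",np.percentile(P[mm][:,2],[50,90,98]))
b=(abs(H-108)<12)&(S>150)&(V>60)&(dp>0)&(P[...,2]>.15); q=P[b]
if len(q): print("cover",cv2.minAreaRect((q[:,:2]*1000).astype(np.float32)),np.percentile(q[:,2],[2,50,98]))
E
python3 box.py w13
```

```text
21.8 [ 0.49187627 -0.05289332  0.24104179] [-0.02726135 -0.31017952 -2.55567184]
tool y deg -3.9575689386884183 z [-2.27656092e-04  7.93043711e-04 -9.99999660e-01]
rim 1527 ((496.5352478027344, 26.95071792602539), (86.445068359375, 118.02359008789062), 86.0389633178711)
nose [258.80679785  42.62254025] 559 ((499.5303649902344, 75.9542465209961), (12.559316635131836, 39.86429214477539), 86.03690338134766) 0.06621687002911414
nose [259.0326087  143.09782609] 460 ((493.31658935546875, -21.210140228271484), (12.732945442199707, 40.342464447021484), 86.05096435546875) 0.06604624527870628
parts zmax [0.01879425 0.04371611 0.04552951]
cover ((490.4395751953125, -54.35886764526367), (90.81072998046875, 117.64126586914062), 86.08741760253906) [0.23113905 0.23264693 0.23392591]
```

View pics/w13.png

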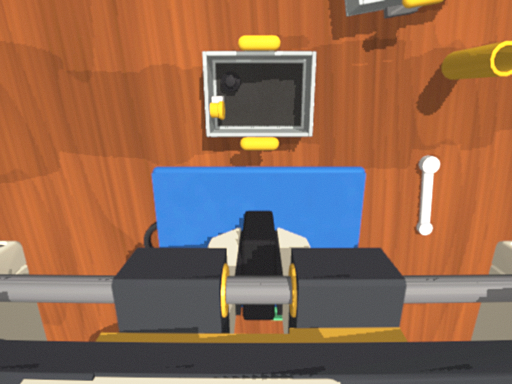

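The view shows the box open at (260,95), its noses at (259,43) and (259,143), and all parts below the rim. The cover is at (258,205). The cover needs to move (+6.0, +81.5) mm and is already aligned in yaw.

Call:
apply_moves([
  [0,0.02,0.2,0,0],
  [0,0.03,0.4,0,0],
  [0,0.03,0.4,-0.2,0],
  [0,0.02,0.26,-0.4,0],
  [0,0,0.1,-0.5,0],
  [0,0,0,-0.5,0],
  [0,0,0,-0.5,0],
  [0,0,0,-0.3,0],
  [0,0,0,-0.15,0],
  [0,0,0,0,0],
  [0,0,0,0,0],
])

```text
clock: 23.22
position: [0.4985, 0.0277, 0.0889]
ee_rot: [2.298, 2.141, 0.002]
force: [0.6, -0.1, -2.0]
width: 0.171
gripper_force: 60.0
```

```bash
python3 box.py w14; python3 - <<'E'
from h import *
im,dp,c=load("w14"); P=cloud(c,dp); hsv=cv2.cvtColor(im,cv2.COLOR_RGB2HSV); H,S,V=[hsv[...,i].astype(int) for i in range(3)]
b=(abs(H-108)<12)&(S>150)&(V>60)&(dp>0)&(P[...,2]>.06); q=P[b]
print("cover",cv2.minAreaRect((q[:,:2]*1000).astype(np.float32)),np.percentile(q[:,2],[2,50,98]))
E
```

```text
23.225 [0.49853897 0.02773155 0.08890407] [ 0.63275997 -0.08146233 -2.03810184]
tool y deg -4.05162789375271 z [ 1.34258468e-03  2.46976489e-04 -9.99999068e-01]
rim 894 ((499.4562683105469, 68.92914581298828), (7.164437294006348, 117.22310638427734), 85.93905639648438)
nose [257.0980782  150.56991385] 1509 ((500.1562805175781, 78.47850036621094), (13.351873397827148, 39.27824783325195), 85.9424819946289) 0.06609365398288289
cover ((497.2596435546875, 26.847410202026367), (89.70745086669922, 117.39128875732422), 85.90550994873047) [0.07892336 0.0804807  0.08176061]Traceback (most recent call last):
  File "box.py", line 13, in <module>
    mm=near&(P[...,2]<.047)&(P[...,2]>.012)&(abs(P[...,0]-.497)<.05)&(abs(P[...,1]-.026)<.035); print("parts zmax",np.percentile(P[mm][:,2],[50,90,98]))
                                                                                                                   ~~~~~~~~~~~~~^^^^^^^^^^^^^^^^^^^^^^^
    return _quantile_unchecked(
        a, q, axis, out, overwrite_input, method, keepdims, weights)
    return _ureduce(a,
                    func=_quantile_ureduce_func,
    ...<5 lines>...
                    overwrite_input=overwrite_input,
                    method=method)
    r = func(a, **kwargs)
    result = _quantile(arr,
                       quantiles=q,
    ...<2 lines>...
                       out=out,
                       weights=wgt)
    slices_having_nans = np.isnan(arr[-1, ...])
                                  ~~~^^^^^^^^^
IndexError: index -1 is out of bounds for axis 0 with size 0
```

The cover is centred within 1 mm. I'll lower it onto the noses and feel the push.

Call:
apply_moves([
  [0,-0.01,0,-0.08,0],
  [0,0,0,-0.05,0],
  [0,0,0,-0.02,0],
  [0,0,0,-0.02,0],
  [0,0,0,0,0],
])

```text
clock: 23.9
position: [0.4985, 0.0288, 0.0787]
ee_rot: [2.297, 2.142, 0.005]
force: [-0.7, 4.5, 3.3]
width: 0.174
gripper_force: 60.0
```

Call:
apply_moves([
  [0,0,0,-0.02,0],
  [0,0,0,-0.02,0],
  [0,0,0,0,0],
])

```text
clock: 24.28
position: [0.4989, 0.0284, 0.0766]
ee_rot: [2.297, 2.141, 0.005]
force: [0.3, 4.2, 8.7]
width: 0.17
gripper_force: 60.0
```

Call:
apply_moves([
  [0,0,0,-0.02,0],
  [0,0,0,-0.02,0],
  [0,0,0,0,0],
])

```text
clock: 24.65
position: [0.499, 0.0284, 0.0741]
ee_rot: [2.297, 2.141, 0.005]
force: [1.8, 3.4, 5.7]
width: 0.173
gripper_force: 60.0
```

There is a sideways push of about +4 N, so I'll ease 1 mm to +y while going on.

Call:
apply_moves([
  [0,0,0.017,0,0],
  [0,0,0,-0.02,0],
  [0,0,0,-0.02,0],
  [0,0,0,0,0],
])

```text
clock: 25.15
position: [0.4983, 0.0287, 0.071]
ee_rot: [2.298, 2.141, 0.003]
force: [3.2, 3.5, -0.7]
width: 0.171
gripper_force: 60.0
```

Call:
apply_moves([
  [0,0,0,-0.03,0],
  [0,0,0,-0.03,0],
  [0,0,0,0,0],
])

```text
clock: 25.52
position: [0.4963, 0.0284, 0.0662]
ee_rot: [-2.298, -2.14, 0.002]
force: [3.0, 5.1, -11.6]
width: 0.174
gripper_force: 60.0
```

```bash
python3 cov.py w15 0.056
```

```text
25.525 [0.49634737 0.02838925 0.06616147] [  3.01632458   5.10353882 -11.61164021] -0.474959081529294
tool y deg -4.059745643006383
blue [258.54441157 203.30334079] [  152   167   213    81 13859] ((496.39404296875, 47.82068634033203), (49.03856658935547, 117.28744506835938), 85.98890686035156) 0.05780683126994776
bar top [258.30924855 258.54985549] 1384 ((496.1620788574219, 39.25907897949219), (18.638919830322266, 19.990388870239258), 84.27750396728516) 0.09772060121832556
bar top [258.13436123 310.77973568] 454 ((493.7491149902344, 12.807182312011719), (14.247336387634277, 15.880940437316895), 81.80286407470703) 0.09759980627832818
```

The catches snapped: the pull is -11.6 N and the underside is about 2.5 mm above the rim. I'll continue down to the rim.

Call:
apply_moves([
  [0,0,0,-0.03,0],
  [0,0,0,-0.02,0],
  [0,0,0,0,0],
])

```text
clock: 25.95
position: [0.4965, 0.0281, 0.0638]
ee_rot: [-2.298, -2.141, 0.002]
force: [-1.3, 3.8, -6.0]
width: 0.171
gripper_force: 60.0
```

Call:
apply_moves([
  [0,0,0,-0.02,0],
  [0,0,0,0,0],
])

```text
clock: 26.2
position: [0.4966, 0.0282, 0.0636]
ee_rot: [-2.299, -2.141, 0.002]
force: [-7.1, 3.4, 9.4]
width: 0.172
gripper_force: 60.0
```

Call:
apply_moves([
  [0,0,0,-0.03,0],
  [0,0,0,0,0],
])

```text
clock: 26.45
position: [0.4966, 0.0282, 0.0635]
ee_rot: [2.298, 2.14, -0.002]
force: [-15.3, 1.9, 36.7]
width: 0.17
gripper_force: 60.0
```

It is seated with a 37 N push. I'll relax the sideways load slightly and check the seating.

Call:
apply_moves([
  [0,-0.015,0,0.005,0],
  [0,0,0,0,0],
  [0,0,0,0,0],
])

```text
clock: 26.82
position: [0.4966, 0.0282, 0.0635]
ee_rot: [2.298, 2.14, 0.0]
force: [-8.9, 1.4, 27.6]
width: 0.171
gripper_force: 60.0
```

```bash
python3 cov.py w16 0.050; python3 - <<'E'
from h import *
im,dp,c=load("w16"); P=cloud(c,dp); hsv=cv2.cvtColor(im,cv2.COLOR_RGB2HSV); H,S,V=[hsv[...,i].astype(int) for i in range(3)]
b=(abs(H-108)<12)&(S>150)&(V>60)&(dp>0)&(abs(P[...,2]-.056)<.01)&(P[...,1]<.13); q=P[b]
print("all plate",cv2.minAreaRect((q[:,:2]*1000).astype(np.float32)))
A=np.c_[q[:,:2]-q[:,:2].mean(0),np.ones(len(q))]; print("plane",np.linalg.lstsq(A,q[:,2],rcond=None)[0])
s=shot("scene","s16")[0][:,:,::-1]; t=shot("top","t16")[0][:,:,::-1]
cv2.imwrite("pics/c16.png",np.hstack([cv2.resize(im[:,:,::-1][100:340,130:390],(400,370)),cv2.resize(s[130:250,170:300],(400,370))]))
print(observe()["force"])
E
```

```text
26.825 [0.49663157 0.02817737 0.06352349] [-8.89436325  1.37037661 27.59142139] -0.4805534524772812
tool y deg -4.082147388677126
blue [258.10569873 203.46076225] [  152   167   213    81 13775] ((496.6839904785156, 47.542755126953125), (49.15261459350586, 117.379638671875), 85.79608154296875) 0.055205428817014596
bar top [258.40585496 256.31736527] 1503 ((496.2518310546875, 38.95919418334961), (19.368297576904297, 19.89286994934082), 88.98322296142578) 0.09502437728667995
bar top [258.16960352 310.84581498] 454 ((493.9932861328125, 10.331021308898926), (9.45775318145752, 15.58877182006836), 86.40678405761719) 0.09515675706669306
all plate ((496.6839904785156, 47.542755126953125), (49.15261459350586, 117.379638671875), 85.79608154296875)
plane [-0.00098531 -0.00588639  0.05519655]
[-9.55452207  1.65230365 26.90751599]
```

View pics/c16.png

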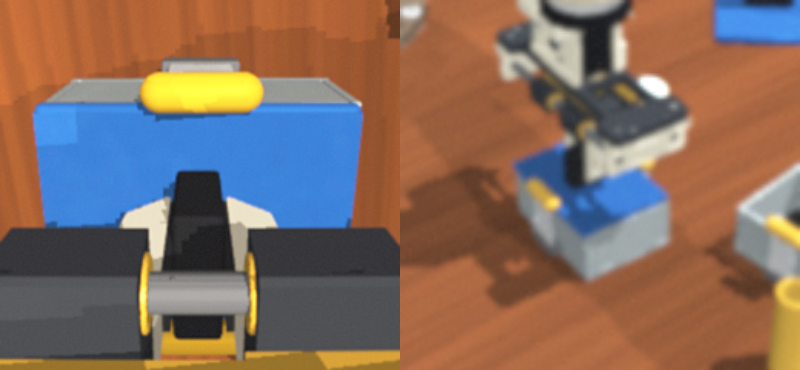

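The plate is level (top at 55 mm) and flush on the rim. Both noses lie over its edges (crop (202,92) and (543,192)), and the push holds at about 27 N. I'll hand it in.

```bash
python3 -c "
from h import *
print(arm.sign_off())"
```

```text
the job is handed in; nothing more can be done
None
```

The job is handed in at about 27 s of the 72 s limit. All three parts are in the box and the empty tray is upright and released on the bench. The small blue cover is snapped flush on the rim, with the arm still pressing it at about 27 N.

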